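# Pad, kickstand and held frame of the wax-inspection easel

## Task

Get the easel ready for inspecting the wax heart: first press the larger loose rubber pad flush into the recess in the easel's base plate, then flip the kickstand over its top so that it drops and its foot rests on the pad by itself. Then raise the leaning frame upright and finish while still holding it there, because it tips back if let go; leave the other things on the bench where they are.

Things in the scene. Friction and masses are not known exactly. Their poses are not given: they have to be found in the camera images.
- easel: Fixed aluminium base plate, 220 (x) x 280 (y) x 30 mm high; origin at the centre of its underside, z up, -x side roughly to the robot. The frame's hinge runs along the plate's y at x +50 mm, 45 mm above the bench; the frame spans plate y -129 to +39 mm. Two rear posts (12 mm thick, to 142 mm high, at x +104 mm, y -100 and +10 mm) are the rest on which the frame leans back.
- recess (a point): Centre of the mouth of the rectangular recess in the base plate, level with the plate's top (30 mm above the bench), at plate x -52 mm, y +95 mm. Opening 74 mm along the plate's x by 48 mm along its y, 18 mm deep, rim chamfered 3 mm; its axes are the plate's.
- pad: Loose black rubber block 70 (x) x 44 (y) x 18 mm high, about 70 g, on the bench to the robot's right; origin at the centre of its underside, z up. Fits the recess with 2 mm play each side, either way round; fully home its top is flush with the plate's top. The kickstand's foot comes down on it.
- frame (a joint): Hinge angle of the dark frame, rad: 0 = upright, positive = leaning back (top away, towards the plate's +x), 0.40 = resting on the rear posts (where it starts), -0.12 = forward stop. About 0.4 to 0.9 kg and back-heavy: at any angle, if let go, it falls back to 0.40. The hinge turns about the plate's +y.
- top_bar (a point): Middle of the frame's round steel top bar, a handle 14 mm thick, 144 mm long between the side posts, along the plate's y, 190 mm from the hinge axis; below it a 35 mm open gap, then the black panel, 8 mm thick, with a wax heart. Site axes follow the frame.
- kickstand (a joint): Kickstand angle relative to the frame, rad: 0 = stowed, pointing up, 0.12 farther back than the frame; grows as it swings over the top and down to the plate's -x. With the frame leaning 0.40 back it is vertical at 0.52 and falls on by its own weight beyond (falls back short of it). Foot on the seated pad: about 2.55, frame upright about 2.15. End stop 2.75. Swings freely, 80 g.
- foot (a point): Centre of the kickstand's foot, a rubber cross-roll 16 mm thick, 36 mm long along the plate's y, at the free end of a 10 mm steel leg 125 mm long. The leg pivots on the frame 50 mm above the frame's hinge, at plate y +95 mm, 56 mm clear of the frame's side post on the +y side. Stowed, the foot is about 0.20 m above the bench.
- cap_a: blue plastic cap 62 mm across, 18 mm high, with wax petals, near the robot on its right; origin at the centre of its underside. Leave alone.
- cap_b: second such blue cap, on the far right of the work area; origin at the centre of its underside. Leave alone.
- small_block: small black rubber block 40 x 26 x 18 mm, too small for the recess: NOT the pad; origin at the centre of its underside. Leave alone.
- flask: upright steel casting cylinder 56 mm across, 65 mm high; origin at the centre of its underside. Leave alone.
- glue: upright white glue bottle 48 mm across, 120 mm high; origin at the centre of its underside. Leave alone.
- spatula: spatula lying flat on the robot's left. Leave alone.
Mind the look-alikes: they are no part of the job. What is shaped like the pad but turquoise or white is not meant.

How it is judged:
By the outcome, as a careful person would: the job done as asked, in the order asked, and still so for the second after the job is handed in, while the arm keeps its last pose, push and grip.
It also fails if it takes over 72 s, if anything falls off the work surface, if the arm or the gripper's body presses on something with over 40 N, if the wrist force passes 120 N, or if a joint passes its speed limit or range.

## Robot

A 7-joint arm with a two-finger parallel gripper is mounted at the origin on the work surface. World frame = base frame: x ahead of the robot, y to its left, z up, the work surface at z = 0. Lengths are in m, angles in rad, forces in N, time in s.
With the tool pointing down it reaches from about 0.4 to 0.85 m from the base axis. Payload 4.5 kg.
Tool frame: the origin (TCP) lies at the centre of the arm's flange, where the gripper is bolted on; the fingertips stand 166 mm ahead of it and the grasp point (between the pads) lies 147 mm ahead of it (r.grip_depth is the distance from the TCP to the grasp point, in m); z points along the fingers, y is the line along which they close (so a half turn about z gives the same grasp; the last joint's range is limited). The gripper opens to 88 mm and grips with 3 to 60 N. Pads are 18 mm wide; open, the fingers measure 123 mm over their backs; the gripper's body (75 mm by 187 mm) begins 45 mm behind the grasp point.
Start: joints at [-1.127, 0.689, -0.195, 1.565, 0.157, 0.902, -0.215], TCP at [0.249, 0.573, 0.405] pointing down, gripper open.
Joint ranges: [-3.01, 3.01], [-0.46, 2.08], [-1.47, 1.51], [0.13, 2.56], [-1, 4.14], [0.04, 2.09], [-2.66, 2.66]. Speed limits (rad/s): [2.57, 2.57, 3.14, 3.14, 3.14, 3.14, 3.14].

## Interface

Orientations are given as a unit quaternion [x, y, z, w].
In Python, from plant import status, cams, r, finder gives the robot as it stands.
- The arm moves only by the tool play_rows, never from a script. Its argument "rows" is a list of rows, each a list of 7 numbers: the opening in per cent of the stroke, from 0 (shut) to 100 (fully open), then the shift along the tool's x, y, z in m, then the turn, a rotation vector about the tool's x, y, z in degrees. A call has 1 to 8 rows; each row shifts and turns the commanded pose from where the row before left it, along the tool's axes as they then stand; what a row does not reach is not made up. A row lasts 1/8 s, in which the tool goes at most 62.5 mm and 10.7 degrees, less where a joint would pass 70% of its speed; a pose out of reach is approached as far as the arm can. A call with a gripper value outside its range is refused whole. The fingers move at their own pace and stop on an object; "grip_force" is the grip in N (left out, the last holds). Time passes only in rows, so rows that do not move let the fingers close. It gives the time, the measured TCP pose, the force, the opening and the grip force at its end, in the units of the state.
- status.get_state(): the state, without advancing time (a new reading comes with each control period).
- cams.snapshot(name): name is "side" or "top"; returns the picture (384x512x3 uint8, red, green, blue); there is no depth.
- cams.camera_params(name): a dict with "vfov" (degrees; the focal length in pixels is half the picture's height over the tangent of half this angle, whatever the lens; pixels are square), "cx", "cy" (the principal point, pixels), "distortion" ([k1, k2, p1, p2, k3] as OpenCV has them; the pictures are not rectified), "R" (3x3) and "t" (3): a world point X has camera coordinates R X + t. Camera axes: x right, y down, z forward; pixel columns grow to the right and rows downward; lengths in m; the calibration is good to about 2 mm. A picture is of the moment at which its call begins. camera_params takes no time and is no camera call.
- r.finish_job(): hands the job in; it is judged then, once.
Trained networks look in the newest picture that a camera, given by its name, has taken for a name from the list of things; names that differ only in an ending like _2 or _b are one class to them, and where a whole thing is asked for, a point or a joint stands for the part that bears it (a point fixed in the world has none). Each returns a list of dicts, best first, with "score" (0 to 1); they miss things now and then, are a little off and sometimes report something else, mostly with a low value. They report only what shows in the picture. A call takes as long as a camera call. They do not tell look-alikes from the thing itself.
- finder.spot_in(camera, label): "at" ([x, y, z] in m, in the coordinates of the camera as it stood for that picture, good to about 4 mm: the middle of the surface that is visible of it).
- finder.regions_of(camera, label): "mask" (384x512 bool, what is visible of it).
The state is a dict: "clock": time; "q": joint angles; "qd": joint speeds; "joint_torque": joint torques, N m; "tool_pos": TCP position; "eef_rot": TCP orientation; "contact_force": force on the tool from outside, world axes, zero at the start; "moment": the same for the moment, N m; "opening": opening from 0.0 (shut) to 1.0 (fully open); "finger_force": force on a finger pad.
Only numpy, scipy, OpenCV 4.12 (cv2) and the standard library are available. Lean on these libraries where they do the work, as an engineer would, in place of code of your own. Each camera call takes 0.05 s, during which the arm holds its last target. There are 200 camera calls.

## Working session

There is one attempt and no reset: what is moved stays moved. The work goes in short steps, Python scripts to look and compute and a tool call to move; the robot and the scene stay as the last step left them, time stands still between calls to the robot, and variables do not carry over. Pictures are saved under pics/ and viewed, at most 10 in all, crops included, and the job is handed in when it is done.

Besides the shell and the picture viewer there is one more tool, called after "Request:" in YAML: its name, and indented under it one key for each argument. play_rows: Moves the arm, as the interface text tells. Its arguments: {"type":"object","properties":{"rows":{"type":"array","items":{"type":"array","items":{"type":"number"}}},"grip_force":{"type":"number"}},"required":["rows"]}

```bash
ls; mkdir -p pics; cat > h.py <<'E'
import numpy as np, cv2
from scipy.spatial.transform import Rotation as Ro
from plant import status, cams, r, finder
def P(n):
    c=cams.camera_params(n); f=192/np.tan(np.radians(c['vfov'])/2)
    K=np.array([[f,0,c['cx']],[0,f,c['cy']],[0,0,1.]])
    return K,np.array(c['distortion'],float),np.array(c['R'],float),np.array(c['t'],float)
def proj(n,X):
    K,d,R,t=P(n); return cv2.projectPoints(np.atleast_2d(np.array(X,float)),cv2.Rodrigues(R)[0],t,K,d)[0][:,0]
def onz(n,uv,z):
    K,d,R,t=P(n); p=cv2.undistortPoints(np.array(uv,float).reshape(-1,1,2),K,d)[:,0]
    D=np.c_[p,np.ones(len(p))]@R; C=-R.T@t
    return C+D*((z-C[2])/D[:,2])[:,None]
def w(n,a):
    K,d,R,t=P(n); return R.T@(np.array(a)-t)
def snap(n,f=None):
    im=cams.snapshot(n)
    if f: cv2.imwrite('pics/'+f,cv2.resize(im[:,:,::-1],(768,576)))
    return im
def st():
    s=status.get_state(); print('t',round(s['clock'],2),'pos',np.round(s['tool_pos'],4),'\nR',np.round(Ro.from_quat(s['eef_rot']).as_matrix(),3).tolist(),'F',np.round(s['contact_force'],1),'op',s['opening'],s['finger_force']); return s
E
python3 - <<'E'
from h import *
st()
for n in('top','side'):
    snap(n,n+'0.png'); print(n,'C',-P(n)[2].T@P(n)[3])
    for l in('pad','easel','top_bar','foot','recess','small_block','flask','glue','cap_a'):
        try: print(l,[(round(d['score'],2),np.round(w(n,d['at']),3).tolist()) for d in finder.spot_in(n,l)][:4])
        except Exception as e: print(l,e)
E
```

```text
pics
t 0.0 pos [0.2489 0.5729 0.4039] 
R [[-0.917, 0.398, -0.001], [0.398, 0.917, -0.002], [-0.0, -0.002, -1.0]] F [-0.4 -0.1 -0.1] op 1.0000047504736023 0.0
top C [ 0.38072868 -0.02523969  1.19747419]
pad [(0.89, [0.572, -0.264, 0.018]), (0.8, [0.492, -0.176, 0.019]), (0.7, [0.471, -0.33, 0.014]), (0.43, [0.385, -0.18, 0.007])]
easel [(0.78, [0.54, 0.062, 0.031])]
top_bar [(0.78, [0.597, 0.017, 0.148])]
foot [(0.48, [0.669, 0.135, 0.179])]
recess [(0.67, [0.547, 0.058, 0.029])]
small_block [(0.58, [0.714, -0.315, 0.017])]
flask [(0.69, [0.504, -0.461, 0.062])]
glue []
cap_a [(0.84, [0.388, -0.181, 0.004]), (0.72, [0.699, -0.209, 0.007])]
side C [ 0.37557254 -0.93217446  0.82280032]
pad [(0.97, [0.47, -0.344, 0.014]), (0.89, [0.484, -0.187, 0.019]), (0.61, [0.61, -0.412, 0.018]), (0.57, [0.381, -0.183, 0.01])]
easel [(0.73, [0.529, 0.011, 0.033])]
top_bar [(0.63, [0.593, -0.02, 0.154])]
foot [(0.63, [0.646, 0.128, 0.147])]
recess [(0.74, [0.532, 0.008, 0.033]), (0.69, [0.357, 0.468, 0.002])]
small_block [(0.71, [0.708, -0.324, 0.019])]
flask [(0.96, [0.505, -0.487, 0.064])]
glue [(0.6, [0.659, 0.405, 0.059])]
cap_a [(0.78, [0.383, -0.182, 0.013]), (0.72, [0.692, -0.21, 0.012])]
```

View pics/top0.png

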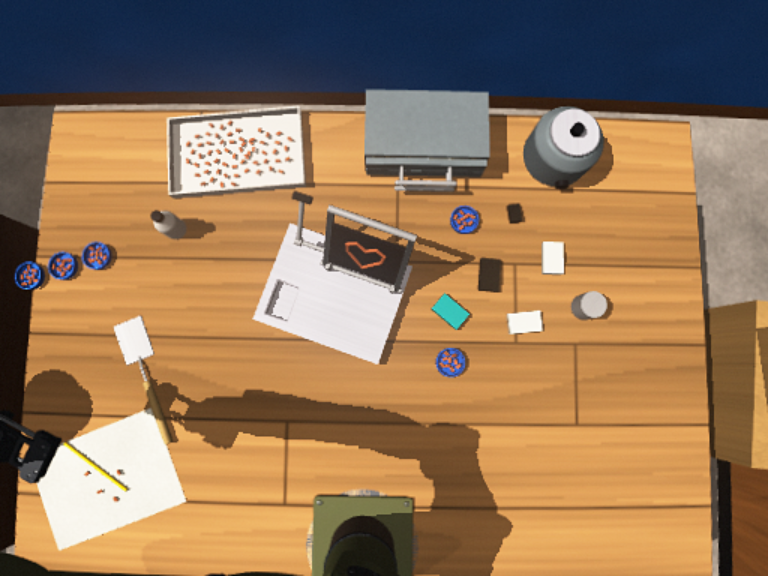

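View pics/side0.png

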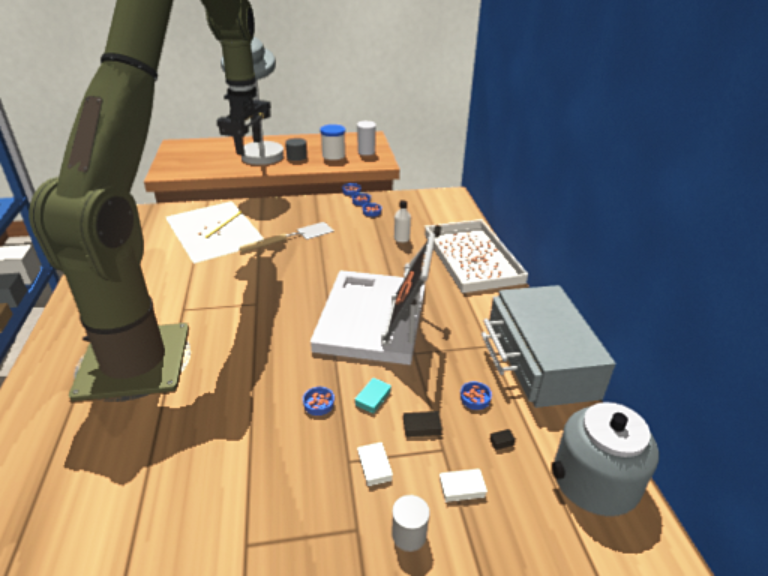

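The top view shows the pad (black) at about (489,275), the plate corners at about (254,320), (381,363) and (290,224), the recess near (282,300), and the stowed foot at (302,198). The side view agrees. Next I'll measure the pad and plate precisely.

```bash
python3 - <<'E'
from h import *
for n,z in(('top',.018),('side',.018)):
    im=snap(n); 
    g=im.max(2); c=proj(n,[[.572,-.264,.018]])[0]; print(n,c)
    m=np.zeros_like(g); x,y=map(int,c); m[y-22:y+23,x-22:x+23]=(g[y-22:y+23,x-22:x+23]<55)
    k,lab,stt,cen=cv2.connectedComponentsWithStats(m)
    for i in range(1,k):
        if stt[i,4]>60:
            cn=cv2.findContours((lab==i).astype(np.uint8),0,2)[0][0][:,0].astype(float)
            W=onz(n,cn,z)[:,:2]*1000
            print(stt[i],cv2.minAreaRect(W.astype(np.float32)))
im=snap('top'); a=im[135:255,160:290]
cv2.imwrite('pics/c.png',cv2.resize(a[:,:,::-1],None,fx=5,fy=5,interpolation=cv2.INTER_CUBIC))
im=snap('side'); 
cv2.imwrite('pics/c2.png',cv2.resize(im[140:260,195:325,::-1],None,fx=5,fy=5,interpolation=cv2.INTER_CUBIC))
E
```

```text
top [326.91963214 182.98727069]
side [281.00569278 279.71759384]
[271 286  23   5  80] ((568.6504516601562, -292.4753112792969), (11.664430618286133, 62.52444839477539), 85.08169555664062)
```

View pics/c.png

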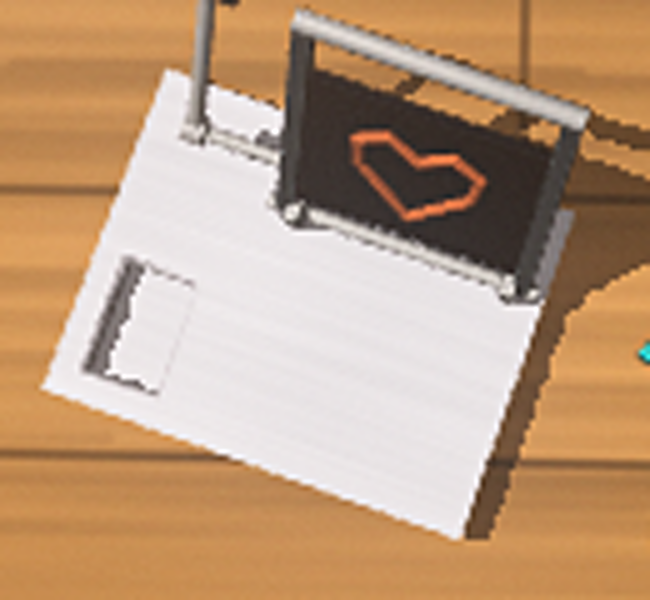

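View pics/c2.png

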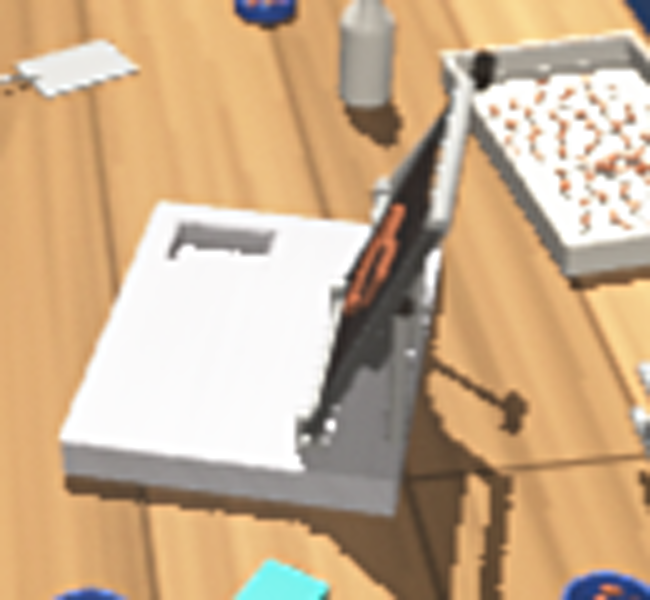

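```bash
cat >> h.py <<'E'
def padfit(n,c0,thr,h=24,z=.018):
    im=snap(n); g=im.max(2); x,y=map(int,proj(n,[c0])[0])
    m=np.zeros_like(g); m[y-h:y+h,x-h:x+h]=(g[y-h:y+h,x-h:x+h]<thr)
    k,lab,s,_=cv2.connectedComponentsWithStats(m)
    for i in range(1,k):
        if s[i,4]>60:
            cn=cv2.findContours((lab==i).astype(np.uint8),0,2)[0][0][:,0].astype(float)
            print(n,s[i],cv2.minAreaRect((onz(n,cn,z)[:,:2]*1000).astype(np.float32)))
    return g[y-h:y+h:3,x-h:x+h:3]
E
python3 - <<'E'
from h import *
from scipy.optimize import least_squares as L
o=lambda p,a,b:[(p[0]+.5)/5-.5+a,(p[1]+.5)/5-.5+b]
T=[((-110,140,30),(43,388)),((-110,-140,30),(463,540)),((110,140,30),(168,70)),((-15,119,30),(127,257)),((-15,71,30),(195,283)),((-89,71,30),(158,393)),((-89,119,30),(87,370))]
S=[((-110,140,30),(162,203)),((-110,-140,30),(62,443))]
def res(p,full=False,use=(1,1)):
    R=Ro.from_euler('z',p[2]).as_matrix(); out=[]
    for n,D,a,b in(('top',T,160,135),('side',S,195,140)):
        X=np.array([d[0] for d in D])/1000@R.T+[p[0],p[1],0]
        out.append(proj(n,X)-np.array([o(d[1],a,b) for d in D]))
    return np.concatenate([out[i] for i in(0,1) if use[i]]).ravel()
for u in((1,1),(1,0)):
    s=L(res,[.55,.05,-.35],kwargs={'use':u}); print(s.x,np.degrees(s.x[2]),np.round(s.fun.reshape(-1,2),1).tolist())
for n in('top','side'):
    for thr in(60,80,100): g=padfit(n,[.572,-.264,.018],thr)
    print(g if n=='top' else '')
E
```

```text
[ 0.52725094  0.07248608 -0.32299364] -18.506172350874174 [[0.3, 0.1], [-0.3, -0.3], [-0.1, -0.3], [0.3, 0.5], [0.8, 0.3], [-0.1, 0.2], [0.0, -0.3], [-0.4, -0.4], [0.2, -1.0]]
[ 0.5272292   0.07286775 -0.3234541 ] -18.53255468498139 [[0.1, 0.1], [-0.4, -0.3], [-0.2, -0.3], [0.2, 0.5], [0.6, 0.3], [-0.2, 0.2], [-0.1, -0.3]]
top [319 172  16  23 300] ((571.8006591796875, -261.5736389160156), (46.219425201416016, 70.33614349365234), 83.8907241821289)
top [319 172  16  23 320] ((572.5980834960938, -262.25482177734375), (47.55950164794922, 71.10832214355469), 85.20561218261719)
[[204 205 206 205 203 202 204 203 202 203 203 202 204 202 201 201]
 [203 201 202 203 205 204 205 205 205 206 208 207 207 207 208 207]
 [193 190 195 196 198 196 194 193 193 194 192 194 193 194 194 195]
 [101 107 204 198 195 195 193 196 197 195 196 201 210 211 209 210]
 [184  91  99  96 101 190 188 189 185 184 183 183 181 182 180 181]
 [207 201 106 105  99 206  46  60  59  64  70 203 197 197 195 192]
 [ 98  96  90 182 177 174  48  60  63  60  62 117 149 143 139 142]
 [108 217 210 211 210 212  47  62  62  63  62 162 2
[... 240 characters left out ...]
17  61  64  66  63  73 225 220 219 185 220]
 [218 215 215 216 215 217 223 215 156  65  78 218 214 213 176 213]
 [231 227 226 226 227 225 226 227 227 225 227 227 228 230 185 228]
 [133 209 201 198 199 198 198 198 207 215 216 216 217 220 172 216]
 [196 206 214 203 204 204 203 204 206 204 205 206 204 208 163 206]]
side [269 275  25  16 142] ((570.2109985351562, -273.33929443359375), (50.96048355102539, 65.20531463623047), 85.95260620117188)
side [269 274  25  19 368] ((569.9793090820312, -273.4019470214844), (63.840999603271484, 67.37579345703125), 79.07716369628906)
side [269 255  26  38 437] ((580.0833740234375, -236.14871215820312), (142.45237731933594, 71.12005615234375), 75.89444732666016)
```

```bash
cat >> h.py <<'E'
PL=np.array([.5272,.0725,-.3232])
def pw(x,y,z):
    c,s=np.cos(PL[2]),np.sin(PL[2]); return np.array([PL[0]+c*x-s*y,PL[1]+s*x+c*y,z])
def goto(pos,yaw_y=None,s=None):
    "tool-frame shift to TCP pos (in present axes); tool-z turn (deg) to bring tool y to world heading yaw_y, mod 180"
    s=s or st(); R=Ro.from_quat(s['eef_rot']).as_matrix(); d=R.T@(np.array(pos)-s['tool_pos'])
    print('shift',np.round(d,4))
    if yaw_y is not None:
        a=np.degrees(np.arctan2(R[1,1],R[0,1])); t=-(yaw_y-a); t=(t+90)%180-90
        R2=Ro.from_rotvec([0,0,np.radians(t)]).as_matrix(); print('turnz',round(t,2),'or',round(t-180*np.sign(t),1),'shift after turn',np.round(R2.T@d,4))
E
python3 - <<'E'
from h import *
from scipy.optimize import minimize
ms=[]
for n,thr in(('top',82),('side',80)):
    im=snap(n); g=im.max(2); x,y=map(int,proj(n,[.572,-.264,.018])[0]); m=np.zeros_like(g); h=24
    m[y-h:y+h,x-h:x+h]=g[y-h:y+h,x-h:x+h]<thr
    k,lab,s,_=cv2.connectedComponentsWithStats(m); i=1+s[1:,4].argmax(); ms.append((n,cv2.resize((lab==i)*1.0,None,fx=4,fy=4,interpolation=cv2.INTER_LINEAR)>.5))
B=np.array([[i*35,j*22,k] for i in(-1,1) for j in(-1,1) for k in(0,18)])/1000
def cost(p,ms=ms):
    X=B@Ro.from_euler('z',p[2]*.01).as_matrix().T+[p[0]*.001,p[1]*.001,0]; e=0
    for n,m in ms:
        uv=(proj(n,X)+.5)*4-.5; a=np.zeros(m.shape,np.uint8); cv2.fillConvexPoly(a,np.round(cv2.convexHull(uv.astype(np.float32))*16).astype(np.int32),1,shift=4)
        e+=(a.astype(bool)^m).sum()/m.sum()
    return e
for k in(ms,ms[:1],ms[1:]):
    b=min((minimize(cost,[573,-264,y],args=(k,),method='Nelder-Mead',options={'initial_simplex':np.array([[573,-264,y],[579,-264,y],[573,-258,y],[573,-264,y+8]])}) for y in(-15,-8,0,6)),key=lambda q:q.fun)
    print(b.x,b.fun)
p=min([b],key=lambda q:0)
goto([.573,-.265,.30],85)
E
```

```text
[ 573.28566822 -263.76754704   -8.57216149] 0.2989575969435125
[ 573.04713217 -262.76213598  -10.53175174] 0.09850374064837905
[ 571.53529899 -266.07093886  -20.04842338] 0.16451393609789258
t 1.6 pos [0.249  0.5733 0.4048] 
R [[-0.917, 0.398, 0.0], [0.398, 0.917, 0.0], [0.0, 0.0, -1.0]] F [-0.1 -0.1  0.5] op 0.9984139641442304 0.0
shift [-0.6312 -0.6398  0.1047]
turnz -18.48 or 161.5 shift after turn [-0.3958 -0.8069  0.1047]
```

Request:
play_rows:
  rows:
    - [65, 0, 0, 0, 0, 0, -9.5]
    - [65, 0, 0, 0, 0, 0, -9]
    - [65, -0.022, -0.045, 0, 0, 0, 0]
    - [65, -0.022, -0.045, 0, 0, 0, 0]
    - [65, -0.022, -0.045, 0, 0, 0, 0]
    - [65, -0.022, -0.045, 0, 0, 0, 0]
    - [65, -0.022, -0.045, 0, 0, 0, 0]
    - [65, -0.022, -0.045, 0, 0, 0, 0]
  grip_force: 20

```text
clock: 2.6
tool_pos: [0.3576, 0.2914, 0.4049]
eef_rot: [0.043, 0.999, 0.0, 0.0]
contact_force: [0.7, 0.4, 0.2]
opening: 0.65
finger_force: 0.0
```

Request:
play_rows:
  rows:
    - [65, -0.022, -0.045, 0, 0, 0, 0]
    - [65, -0.022, -0.045, 0, 0, 0, 0]
    - [65, -0.022, -0.045, 0, 0, 0, 0]
    - [65, -0.022, -0.045, 0, 0, 0, 0]
    - [65, -0.022, -0.045, 0, 0, 0, 0]
    - [65, -0.022, -0.045, 0, 0, 0, 0]
    - [65, -0.022, -0.045, 0, 0, 0, 0]
    - [65, -0.022, -0.045, 0, 0, 0, 0]

```text
clock: 3.6
tool_pos: [0.5017, -0.0827, 0.4049]
eef_rot: [0.044, 0.999, 0.0, 0.0]
contact_force: [-0.2, 0.4, -0.2]
opening: 0.651
finger_force: 0.0
```

```bash
python3 - <<'E'
from h import *
goto([.573,-.264,.25],84.5)
E
```

```text
t 3.6 pos [ 0.5017 -0.0827  0.4049] 
R [[-0.996, 0.087, 0.001], [0.087, 0.996, 0.0], [-0.001, 0.0, -1.0]] F [-0.2  0.4 -0.2] op 0.6508614017265835 0.0
shift [-0.0867 -0.1744  0.155 ]
turnz 0.51 or -179.5 shift after turn [-0.0882 -0.1736  0.155 ]
```

Request:
play_rows:
  rows:
    - [65, -0.022, -0.0435, 0, 0, 0, 0.5]
    - [65, -0.022, -0.0435, 0, 0, 0, 0]
    - [65, -0.022, -0.0435, 0, 0, 0, 0]
    - [65, -0.0217, -0.0433, 0.035, 0, 0, 0]
    - [65, 0, 0, 0.05, 0, 0, 0]
    - [65, 0, 0, 0.05, 0, 0, 0]
    - [65, 0, 0, 0.02, 0, 0, 0]
    - [65, 0, 0, 0, 0, 0, 0]

```text
clock: 4.6
tool_pos: [0.5722, -0.2621, 0.2491]
eef_rot: [0.048, 0.999, 0.0, -0.001]
contact_force: [0.5, -0.3, 0.3]
opening: 0.651
finger_force: 0.0
```

```bash
python3 - <<'E'
from h import *
goto([.573,-.264,.176],84.5)
E
```

```text
t 4.6 pos [ 0.5722 -0.2621  0.2491] 
R [[-0.995, 0.095, -0.002], [0.095, 0.995, 0.001], [0.002, 0.0, -1.0]] F [ 0.5 -0.3  0.3] op 0.6511678997234418 0.0
shift [-0.0011 -0.0019  0.0731]
turnz 0.04 or -180.0 shift after turn [-0.0011 -0.0019  0.0731]
```

Request:
play_rows:
  rows:
    - [65, -0.001, -0.002, 0.035, 0, 0, 0]
    - [65, 0, 0, 0.028, 0, 0, 0]
    - [65, 0, 0, 0.01, 0, 0, 0]
    - [65, 0, 0, 0, 0, 0, 0]
    - [40, 0, 0, 0, 0, 0, 0]
    - [40, 0, 0, 0, 0, 0, 0]
    - [40, 0, 0, 0, 0, 0, 0]
    - [40, 0, 0, 0, 0, 0, 0]
  grip_force: 20

```text
clock: 5.6
tool_pos: [0.5737, -0.2646, 0.1782]
eef_rot: [0.048, 0.999, -0.0, 0.001]
contact_force: [-0.6, -0.2, 6.8]
opening: 0.494
finger_force: 20.0
```

Request:
play_rows:
  rows:
    - [40, 0, 0, 0, 0, 0, 0]
    - [40, 0, 0, 0, 0, 0, 0]
    - [40, 0, 0, -0.02, 0, 0, 0]
    - [40, 0, 0, -0.05, 0, 0, 0]
    - [40, 0, 0, -0.05, 0, 0, 0]
    - [40, 0, 0, -0.02, 0, 0, 0]

```text
clock: 6.35
tool_pos: [0.5737, -0.2646, 0.3212]
eef_rot: [0.048, 0.999, -0.001, 0.003]
contact_force: [0.1, -0.3, -1.4]
opening: 0.493
finger_force: 20.0
```

```bash
python3 - <<'E'
from h import *
s=st(); p=np.array(s['tool_pos'])
snap('top','g_t.png'); a=snap('side')
x,y=map(int,proj('side',p-[0,0,.16])[0])
cv2.imwrite('pics/g.png',cv2.resize(a[y-50:y+50,x-60:x+60,::-1],None,fx=5,fy=5,interpolation=cv2.INTER_CUBIC)); print(x-60,y-50)
goto(np.r_[pw(-52,95,0)[:2]if 0 else pw(-.052,.095,0)[:2],.31],71.5,s)
E
```

```text
t 6.35 pos [ 0.5737 -0.2646  0.3212] 
R [[-0.995, 0.096, 0.005], [0.096, 0.995, -0.002], [-0.006, -0.001, -1.0]] F [ 0.1 -0.3 -1.4] op 0.49309870519073534 19.97347980737686
224 192
shift [0.1078 0.4354 0.0101]
turnz 13.01 or -167.0 shift after turn [0.2031 0.3999 0.0101]
```

View pics/g.png

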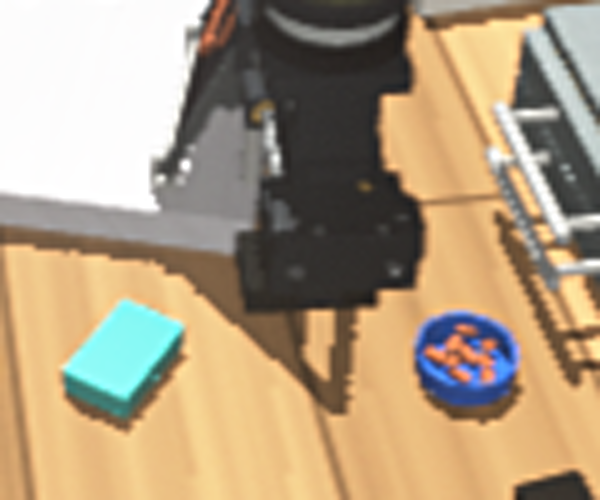

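The crop shows the pad held under the fingers: its lower near edge runs from about (240,308) to (378,303) in crop pixels. I'll compare that with the expected corners to find the pad's offset along its length.

```bash
python3 - <<'E'
from h import *
s=status.get_state(); R=Ro.from_quat(s['eef_rot']).as_matrix(); p=np.array(s['tool_pos'])
for zz in(.178,):
  X=[p+R@np.array([i*.035,-.022,k]) for k in(zz-.018,zz) for i in(1,-1)]
  print(((proj('side',X)-[224,192]+.5)*5-.5).round(0).tolist())
a=cv2.imread('pics/g.png')
for y in(262,280,295,302,307): print(y,a[y,215:440:5].max(1))
E
```

```text
[[246.0, 290.0], [383.0, 285.0], [245.0, 315.0], [380.0, 310.0]]
262 [124 123 124 119  84  54  57  66  63  51  46  49  53  54  51  50  51  52
  52  50  51  50  50  51  50  50  51  49  49  48  49  48  48  48  53  60
  59  50  45  36  63 156 232 242 234]
280 [126 126 125 126 116  74  57  64  66  62  53  51  53  52  53  55  59  59
  53  50  50  50  50  49  50  50  50  50  49  49  50  49  45  41  39  39
  40  38  35  34 121 227 247 236 234]
295 [121 126 125 125 121  92  56  46  49  50  50  50  50  50  51  49  50  50
  51  51  51  52  51  50  50  49  46  45  45  43  37  31  88 197 253 254
 244 235 226 221 224 232 235 236 236]
302 [117 118 124 124 126 114  67  45  49  48  49  49  48  47  48  47  47  47
  45  45  40  38  41  44  45  44  44  40  41  45  42  33  87 188 237 236
 230 225 218 210 211 224 232 235 237]
307 [173 117 117 122 126 116  69  44  47  49  48  46  48  48  48  47  47  45
  52  68  73  69  77  84  64  52  54  56  85 130 142 132 162 223 241 234
 231 228 220 213 210 220 231 237 240]
```

Request:
play_rows:
  rows:
    - [40, 0, 0, 0, 0, 0, 6.5]
    - [40, 0, 0, 0, 0, 0, 6.5]
    - [40, 0.05, 0, 0, 0, 0, 0]
    - [40, 0.05, 0, 0, 0, 0, 0]
    - [40, 0.05, 0.02, 0, 0, 0, 0]
    - [40, 0.04, 0.045, 0, 0, 0, 0]
    - [40, 0.012, 0.05, 0, 0, 0, 0]
    - [40, 0, 0.05, 0, 0, 0, 0]

```text
clock: 7.45
tool_pos: [0.4325, -0.0425, 0.3164]
eef_rot: [0.161, 0.987, -0.0, -0.001]
contact_force: [0.8, -0.0, -0.3]
opening: 0.491
finger_force: 20.0
```

Request:
play_rows:
  rows:
    - [40, 0, 0.05, 0, 0, 0, 0]
    - [40, 0, 0.05, 0, 0, 0, 0]
    - [40, 0, 0.05, 0, 0, 0, 0]
    - [40, 0, 0.05, 0, 0, 0, 0]
    - [40, 0, 0.034, 0.02, 0, 0, 0]
    - [40, 0, 0, 0.04, 0, 0, 0]
    - [40, 0, 0, 0.03, 0, 0, 0]
    - [40, 0, 0, 0, 0, 0, 0]

```text
clock: 8.45
tool_pos: [0.5067, 0.1777, 0.2245]
eef_rot: [0.16, 0.987, -0.002, -0.002]
contact_force: [0.6, -0.0, 0.1]
opening: 0.496
finger_force: 20.0
```

```bash
python3 - <<'E'
from h import *
s=st(); p=np.array(s['tool_pos']); R=Ro.from_quat(s['eef_rot']).as_matrix()
goto(np.r_[pw(-.051,.095,0)[:2],.225],71.5,s)
a=snap('side'); x0,y0=210,140
b=cv2.resize(a[y0:y0+100,x0:x0+120,::-1],None,fx=6,fy=6,interpolation=cv2.INTER_CUBIC)
f=lambda X:(proj('side',X)-[x0,y0]+.5)*6-.5
X=[p+R@np.array([i*.035+.001,j*.022,.178]) for i,j in((1,-1),(-1,-1),(-1,1),(1,1))]
for q,c in((X,(0,0,255)),([pw(-.052+i*.037,.095+j*.024,.03) for i,j in((1,-1),(-1,-1),(-1,1),(1,1))],(255,0,0))): cv2.polylines(b,[f(q).astype(np.int32)],True,c,1)
cv2.imwrite('pics/h.png',b)
E
```

```text
t 8.45 pos [0.5067 0.1777 0.2245] 
R [[-0.949, 0.316, -0.005], [0.316, 0.949, -0.003], [0.004, -0.004, -1.0]] F [ 0.6 -0.   0.1] op 0.4955798990404965 19.973340332508087
shift [-0.0019  0.0018 -0.0005]
turnz 0.05 or -179.9 shift after turn [-0.0019  0.0018 -0.0005]
```

View pics/h.png

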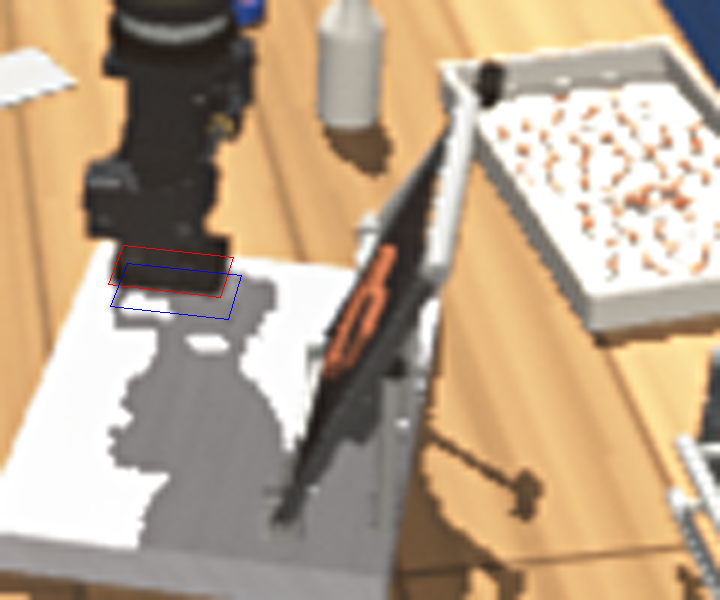

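Request:
play_rows:
  rows:
    - [40, -0.002, 0.0018, 0, 0, 0, 0]
    - [40, 0, 0, 0.006, 0, 0, 0]
    - [40, 0, 0, 0.004, 0, 0, 0]
    - [40, 0, 0, 0.004, 0, 0, 0]
    - [40, 0, 0, 0.003, 0, 0, 0]
    - [40, 0, 0, 0, 0, 0, 0]

```text
clock: 9.25
tool_pos: [0.5103, 0.1791, 0.2094]
eef_rot: [0.161, 0.987, -0.0, -0.0]
contact_force: [-0.8, -0.1, -1.3]
opening: 0.495
finger_force: 20.0
```

```bash
python3 - <<'E'
from h import *
s=st(); print(s['moment']); goto(np.r_[pw(-.051,.095,0)[:2],.2],71.5,s)
E
```

```text
t 9.25 pos [0.5103 0.1791 0.2094] 
R [[-0.948, 0.317, -0.001], [0.317, 0.948, -0.0], [0.0, -0.0, -1.0]] F [-0.8 -0.1 -1.3] op 0.494755984137175 19.973381459712982
[ 0.00577212 -0.04946863 -0.01689457]
shift [ 0.0011 -0.0007  0.0094]
turnz 0.02 or -180.0 shift after turn [ 0.0011 -0.0007  0.0094]
```

Request:
play_rows:
  rows:
    - [40, 0.001, -0.0005, 0.002, 0, 0, 0]
    - [40, 0, 0, 0.002, 0, 0, 0]
    - [40, 0, 0, 0.002, 0, 0, 0]
    - [40, 0, 0, 0, 0, 0, 0]

```text
clock: 9.75
tool_pos: [0.5093, 0.179, 0.2035]
eef_rot: [0.161, 0.987, -0.0, -0.0]
contact_force: [-0.6, 0.1, -0.3]
opening: 0.49
finger_force: 20.0
```

Request:
play_rows:
  rows:
    - [40, 0, 0, 0.002, 0, 0, 0]
    - [40, 0, 0, 0.002, 0, 0, 0]
    - [40, 0, 0, 0, 0, 0, 0]

```text
clock: 10.12
tool_pos: [0.5093, 0.179, 0.1995]
eef_rot: [0.161, 0.987, -0.0, -0.0]
contact_force: [0.5, -0.1, -0.3]
opening: 0.497
finger_force: 20.0
```

Request:
play_rows:
  rows:
    - [62, 0, 0, 0, 0, 0, 0]
    - [62, 0, 0, 0, 0, 0, 0]
    - [62, 0, 0, -0.02, 0, 0, 0]
    - [62, 0, 0, -0.02, 0, 0, 0]
    - [0, 0, 0, 0, 0, 0, 0]
    - [0, 0, 0, 0, 0, 0, 0]
    - [0, 0, 0, 0, 0, 0, 0]
    - [0, 0, 0, 0, 0, 0, 0]

```text
clock: 11.12
tool_pos: [0.5091, 0.1789, 0.2391]
eef_rot: [0.161, 0.987, -0.0, -0.0]
contact_force: [0.5, 1.0, 0.7]
opening: 0.191
finger_force: 0.0
```

Request:
play_rows:
  rows:
    - [0, 0, 0, 0.02, 0, 0, 0]
    - [0, 0, 0, 0.01, 0, 0, 0]
    - [0, 0, 0, 0.004, 0, 0, 0]
    - [0, 0, 0, 0.003, 0, 0, 0]
    - [0, 0, 0, 0.003, 0, 0, 0]
    - [0, 0, 0, 0, 0, 0, 0]

```text
clock: 11.88
tool_pos: [0.5093, 0.179, 0.1997]
eef_rot: [0.161, 0.987, 0.0, 0.0]
contact_force: [0.3, -0.2, 0.8]
opening: 0.007
finger_force: 0.0
```

Request:
play_rows:
  rows:
    - [0, 0, 0, 0.002, 0, 0, 0]
    - [0, 0, 0, 0.002, 0, 0, 0]
    - [0, 0, 0, 0.001, 0, 0, 0]
    - [0, 0, 0, 0, 0, 0, 0]

```text
clock: 12.38
tool_pos: [0.5093, 0.179, 0.1965]
eef_rot: [0.161, 0.987, 0.0, 0.001]
contact_force: [-2.6, -0.2, 17.3]
opening: 0.003
finger_force: 8.4
```

Request:
play_rows:
  rows:
    - [0, 0, 0, -0.008, 0, 0, 0]
    - [0, 0.022, 0, 0, 0, 0, 0]
    - [0, 0, 0, 0.006, 0, 0, 0]
    - [0, 0, 0, 0.002, 0, 0, 0]
    - [0, 0, 0, 0, 0, 0, 0]

```text
clock: 13.0
tool_pos: [0.4877, 0.1865, 0.1964]
eef_rot: [0.16, 0.987, 0.0, -0.001]
contact_force: [-7.8, 0.4, 25.8]
opening: 0.005
finger_force: 12.7
```

Request:
play_rows:
  rows:
    - [0, 0, 0, -0.008, 0, 0, 0]
    - [0, -0.044, 0, 0, 0, 0, 0]
    - [0, 0, 0, 0.006, 0, 0, 0]
    - [0, 0, 0, 0.002, 0, 0, 0]
    - [0, 0, 0, 0, 0, 0, 0]

```text
clock: 13.62
tool_pos: [0.5334, 0.1701, 0.1965]
eef_rot: [0.162, 0.987, 0.0, 0.004]
contact_force: [6.0, -4.6, 13.9]
opening: 0.006
finger_force: 6.9
```

Request:
play_rows:
  rows:
    - [0, 0, 0, -0.05, 0, 0, 0]
    - [0, 0, 0, -0.06, 0, 0, 0]
    - [0, 0.04, 0, -0.06, 0, 0, 0]
    - [0, 0.04, 0.045, 0, 0, 0, 0]
    - [0, 0.0, 0.05, 0, 0, 0, 0]
    - [0, 0.0, 0.05, 0, 0, 0, 0]
    - [0, 0, 0, 0, 0, 0, 0]

```text
clock: 14.5
tool_pos: [0.5047, 0.3377, 0.356]
eef_rot: [0.158, 0.987, 0.002, -0.0]
contact_force: [-0.1, 0.1, 0.5]
opening: 0.008
finger_force: 0.0
```

```bash
python3 - <<'E'
from h import *
s=st(); goto(np.r_[pw(.18,.097,0)[:2],.36],71.5,s)
a=snap('side'); t=snap('top'); 
b=[cv2.resize(i[y:y+70,x:x+70,::-1],(400,400),interpolation=cv2.INTER_CUBIC) for i,x,y in((a,210,160),(t,155,165))]
cv2.imwrite('pics/pd.png',np.hstack(b))
E
```

```text
t 14.5 pos [0.5047 0.3377 0.356 ] 
R [[-0.95, 0.312, 0.0], [0.312, 0.95, 0.004], [0.001, 0.003, -1.0]] F [-0.1  0.1  0.5] op 0.008258904388818733 0.0
shift [-0.2847 -0.149  -0.0048]
turnz 0.33 or -179.7 shift after turn [-0.2855 -0.1473 -0.0048]
```

View pics/pd.png

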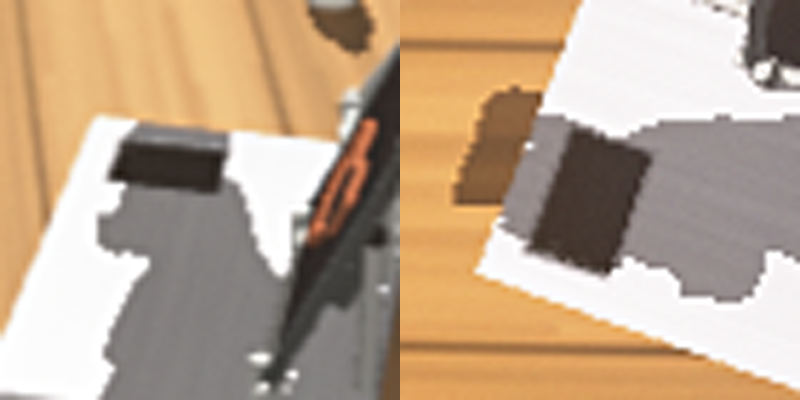

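The pad fills the recess flush. In the side crop its top is the dark quad at (110–228, 150–190), and the grey strip behind it is shadowed plate. Next is the kickstand, so I'll go round behind the foot.

Request:
play_rows:
  rows:
    - [0, -0.045, 0, 0, 0, 0, 0.3]
    - [0, -0.05, 0, 0, 0, 0, 0]
    - [0, -0.05, 0, 0, 0, 0, 0]
    - [0, -0.05, 0, 0, 0, 0, 0]
    - [0, -0.05, 0, 0, 0, 0, 0]
    - [0, -0.03, 0, 0.003, 0, 0, 0]
    - [0, 0, 0, 0, 0, 0, 0]

```text
clock: 15.48
tool_pos: [0.7671, 0.2407, 0.3516]
eef_rot: [0.166, 0.986, -0.002, -0.0]
contact_force: [0.3, 0.4, 0.2]
opening: 0.004
finger_force: 0.0
```

```bash
python3 - <<'E'
from h import *
goto(np.r_[pw(.172,.097,0)[:2],.351],71.5)
n='top'; snap(n)
for n in('top','side'):
    snap(n); print([(d['score'],np.round(w(n,d['at']),3)) for d in finder.spot_in(n,'foot')][:2])
print(pw(.1316,.095,.2))
E
```

```text
t 15.47 pos [0.7671 0.2407 0.3516] 
R [[-0.945, 0.327, -0.001], [0.327, 0.945, -0.003], [0.0, -0.004, -1.0]] F [0.3 0.4 0.2] op 0.004236408550658356 0.0
shift [ 0.0007 -0.1387  0.0012]
turnz -0.57 or 179.4 shift after turn [ 0.002  -0.1387  0.0012]
[(0.51, array([0.669, 0.134, 0.18 ]))]
[(0.51, array([0.645, 0.128, 0.149]))]
[0.68215851 0.12078479 0.2       ]
```

Request:
play_rows:
  rows:
    - [0, 0, -0.045, 0, 0, 0, -0.5]
    - [0, 0, -0.05, 0, 0, 0, 0]
    - [0, 0, -0.044, 0.001, 0, 0, 0]
    - [0, 0.0, 0, 0, 0, 0, 0]

```text
clock: 16.23
tool_pos: [0.7209, 0.108, 0.3537]
eef_rot: [0.161, 0.987, -0.002, 0.0]
contact_force: [-0.2, -0.1, 0.5]
opening: 0.001
finger_force: 0.0
```

Request:
play_rows:
  rows:
    - [0, 0.015, 0, 0, 0, 0, 0]
    - [0, 0.015, 0, 0, 0, 0, 0]
    - [0, 0.015, 0, 0, 0, 0, 0]
    - [0, 0.015, 0, 0, 0, 0, 0]
    - [0, 0.012, 0, 0, 0, 0, 0]
    - [0, 0.012, 0, 0, 0, 0, 0]
    - [0, 0, 0, 0, 0, 0, 0]

```text
clock: 17.1
tool_pos: [0.6412, 0.1403, 0.3529]
eef_rot: [0.158, 0.987, 0.0, -0.0]
contact_force: [0.7, -0.3, -0.1]
opening: 0.005
finger_force: 0.0
```

```bash
python3 - <<'E'
from h import *
goto(np.r_[pw(.060,.097,0)[:2],.351],71.5)
a=snap('side');b=snap('top')
cv2.imwrite('pics/k.png',cv2.resize(np.hstack([a[110:250,190:330,::-1],b[100:240,150:290,::-1]]),(800,400),interpolation=cv2.INTER_CUBIC))
E
```

```text
t 17.1 pos [0.6412 0.1403 0.3529] 
R [[-0.95, 0.312, -0.001], [0.312, 0.95, 0.0], [0.001, 0.0, -1.0]] F [ 0.7 -0.3 -0.1] op 0.0045832385139477514 0.0
shift [ 0.0266 -0.0034  0.0019]
turnz 0.31 or -179.7 shift after turn [ 0.0266 -0.0035  0.0019]
```

View pics/k.png

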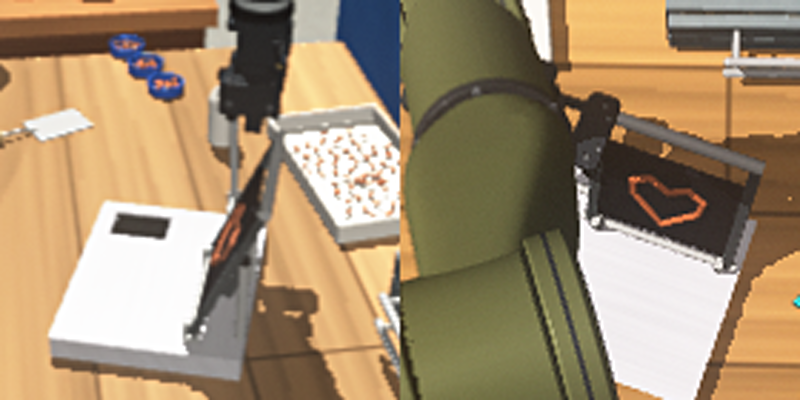

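The side view (left) shows the leg near vertical at (232,165), with the fingers behind it at (255,125). The pad sits flush at (140,225). I'll keep sweeping.

Request:
play_rows:
  rows:
    - [0, 0.014, -0.001, 0, 0, 0, 0]
    - [0, 0.014, -0.001, 0, 0, 0, 0]
    - [0, 0.012, 0, 0, 0, 0, 0]
    - [0, 0.005, 0, 0, 0, 0, 0]
    - [0, 0, 0, 0, 0, 0, 0]
    - [0, 0, 0, 0, 0, 0, 0]
    - [0, 0, 0, 0, 0, 0, 0]

```text
clock: 18.08
tool_pos: [0.599, 0.1514, 0.3527]
eef_rot: [0.159, 0.987, 0.0, 0.0]
contact_force: [-0.2, 0.8, -0.1]
opening: 0.003
finger_force: 0.0
```

Request:
play_rows:
  rows:
    - [0, 0, 0, 0, 0, 0, 0]
    - [0, 0, 0, 0, 0, 0, 0]
    - [0, 0, 0, -0.04, 0, 0, 0]
    - [0, 0, 0, -0.03, 0, 0, 0]
    - [0, 0, 0, 0, 0, 0, 0]

```text
clock: 18.7
tool_pos: [0.5994, 0.1518, 0.4252]
eef_rot: [0.159, 0.987, 0.001, 0.002]
contact_force: [0.9, -0.2, -0.7]
opening: 0.009
finger_force: 0.0
```

```bash
python3 - <<'E'
from h import *
a=snap('side');b=snap('top')
cv2.imwrite('pics/k2.png',cv2.resize(np.hstack([a[130:250,200:320,::-1],b[130:250,150:270,::-1]]),(800,400),interpolation=cv2.INTER_CUBIC))
# bar mid, frame leaning .4; tool y along plate x
goto(np.r_[pw(.05+.19*np.sin(.4),-.045,0)[:2],.46],71.5+90)
print(pw(.05+.19*np.sin(.4),-.045,.045+.19*np.cos(.4)))
E
```

```text
t 18.8 pos [0.5984 0.1515 0.4223] 
R [[-0.95, 0.314, -0.001], [0.314, 0.95, -0.0], [0.0, -0.0, -1.0]] F [ 0.8 -0.4 -0.5] op 0.005531424341496058 0.0
shift [-0.0809 -0.1428 -0.0377]
turnz -89.78 or 90.2 shift after turn [ 0.1425 -0.0815 -0.0377]
[ 0.63047769 -0.00954945  0.22000159]
```

View pics/k2.png

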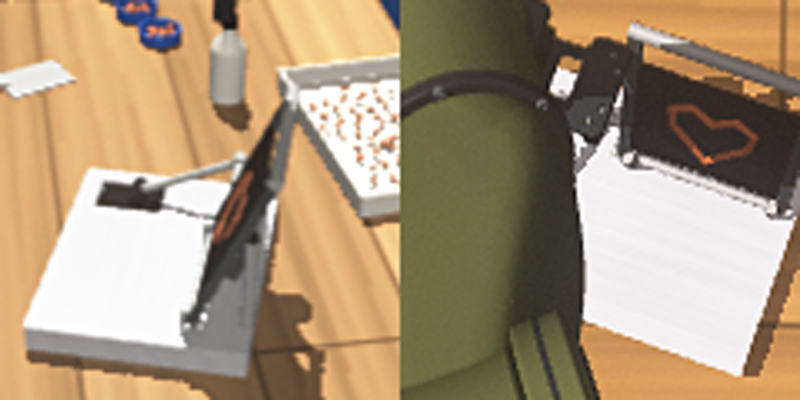

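The side crop shows the kickstand lying over with its foot on the pad at (125,190). Next I'll check the bar position in the first picture's pixels and the j7 margin.

```bash
python3 - <<'E'
from h import *
print(np.round(status.get_state()['q'],2))
s,c=np.sin(.4),np.cos(.4)
X=[pw(.05+.19*s,y,.045+.19*c) for y in(.039,-.045,-.129)]
print((proj('top',X)-[160,135]+.5)*5-.5, 'seen bar ends (298,18),(588,118)')
print((proj('side',X)-[195,140]+.5)*5-.5)
E
```

```text
[-0.23  0.66 -0.17  1.57  0.13  0.93  0.81]
[[295.09990676  18.09592113]
 [440.70722187  68.2737194 ]
 [587.60940385 119.11762507]] seen bar ends (298,18),(588,118)
[[467.16728201  83.0166204 ]
 [454.94266115 150.73518164]
 [441.14112245 227.15657972]]
```

Request:
play_rows:
  rows:
    - [50, 0, 0, -0.04, 0, 0, -5]
    - [50, 0, 0, 0, 0, 0, -10]
    - [50, 0, 0, 0, 0, 0, -10]
    - [50, 0, 0, 0, 0, 0, -10]
    - [50, 0, 0, 0, 0, 0, -10]
    - [50, 0, 0, 0, 0, 0, -10]
    - [50, 0, 0, 0, 0, 0, -10]
    - [50, 0, 0, 0, 0, 0, -10]

```text
clock: 19.8
tool_pos: [0.5984, 0.1514, 0.4609]
eef_rot: [-0.478, 0.879, 0.0, -0.002]
contact_force: [0.2, -0.7, -0.0]
opening: 0.499
finger_force: 0.0
```

Request:
play_rows:
  rows:
    - [50, 0, 0, 0, 0, 0, -10]
    - [50, 0, 0, 0, 0, 0, -5]
    - [50, 0.045, -0.025, 0, 0, 0, 0]
    - [50, 0.05, -0.03, 0, 0, 0, 0]
    - [50, 0.047, -0.026, 0, 0, 0, 0]
    - [50, 0, 0, 0, 0, 0, 0]

```text
clock: 20.55
tool_pos: [0.6315, -0.0153, 0.4601]
eef_rot: [-0.582, 0.813, -0.001, -0.003]
contact_force: [-0.1, 0.9, 0.3]
opening: 0.498
finger_force: 0.0
```

```bash
python3 - <<'E'
from h import *
s=st(); print(np.round(s['q'],2)); goto(np.r_[pw(.05+.19*np.sin(.4),-.045,0)[:2],.367],71.5+90,s)
E
```

```text
t 20.55 pos [ 0.6315 -0.0153  0.4601] 
R [[-0.323, -0.946, -0.004], [-0.946, 0.323, -0.004], [0.005, 0.002, -1.0]] F [-0.1  0.9  0.3] op 0.49820988767804186 0.0
[ 0.27  0.69 -0.61  1.46  0.42  1.13  2.4 ]
shift [-0.0055  0.0026  0.0931]
turnz -0.34 or 179.7 shift after turn [-0.0056  0.0026  0.0931]
```

Request:
play_rows:
  rows:
    - [50, -0.005, 0.0026, 0.03, 0, 0, 0]
    - [50, 0, 0, 0.035, 0, 0, 0]
    - [50, 0, 0, 0.02, 0, 0, 0]
    - [50, 0, 0, 0.008, 0, 0, 0]
    - [50, 0, 0, 0, 0, 0, 0]

```text
clock: 21.18
tool_pos: [0.6299, -0.0024, 0.3691]
eef_rot: [-0.586, 0.81, 0.001, -0.0]
contact_force: [0.7, 0.9, 1.1]
opening: 0.501
finger_force: 0.0
```

Request:
play_rows:
  rows:
    - [5, 0, 0, 0, 0, 0, 0]
    - [5, 0, 0, 0, 0, 0, 0]
    - [5, 0, 0, 0, 0, 0, 0]
    - [5, 0, 0, 0, 0, 0, 0]
    - [5, 0, 0, 0, 0, 0, 0]
    - [5, 0, 0, 0, 0, 0, 0]
    - [5, 0, 0, 0, 0, 0, 0]
  grip_force: 25

```text
clock: 22.05
tool_pos: [0.6305, -0.0032, 0.3701]
eef_rot: [-0.586, 0.811, -0.0, 0.001]
contact_force: [2.0, -1.8, 2.1]
opening: 0.148
finger_force: 25.0
```

```bash
python3 - <<'E'
from h import *
s=st(); print(np.round(s['q'],2), s['moment'])
print('plate x,y', Ro.from_euler('z',-PL[2]).apply(np.array(s['tool_pos'])-[PL[0],PL[1],0]))
E
```

```text
t 22.05 pos [ 0.6305 -0.0032  0.3701] 
R [[-0.314, -0.949, 0.001], [-0.949, 0.314, 0.0], [-0.0, -0.001, -1.0]] F [ 2.  -1.8  2.1] op 0.14784149829766516 25.02003002911806
[ 0.24  0.78 -0.57  1.57  0.5   0.93  2.32] [-0.09848435 -0.31080528  0.00432452]
plate x,y [ 0.12200391 -0.03896236  0.37009508]
```

Request:
play_rows:
  rows:
    - [5, 0, 0.006, -0.0024, 0, 0, 0]
    - [5, 0, 0.006, -0.0022, 0, 0, 0]
    - [5, 0, 0.0058, -0.0019, 0, 0, 0]
    - [5, 0, 0.006, -0.0018, 0, 0, 0]
    - [5, 0, 0.0062, -0.0016, 0, 0, 0]
    - [5, 0, 0.0062, -0.0013, 0, 0, 0]
    - [5, 0, 0, 0, 0, 0, 0]
  grip_force: 25

```text
clock: 22.92
tool_pos: [0.5952, 0.0088, 0.3812]
eef_rot: [-0.586, 0.81, 0.0, 0.0]
contact_force: [2.9, -0.0, 5.2]
opening: 0.15
finger_force: 25.1
```

```bash
python3 - <<'E'
from h import *
s=st(); print(np.round(s['q'],2), s['moment'])
print('plate x,y', Ro.from_euler('z',-PL[2]).apply(np.array(s['tool_pos'])-[PL[0],PL[1],0]))
E
```

```text
t 22.93 pos [0.5952 0.0088 0.3812] 
R [[-0.313, -0.95, -0.0], [-0.95, 0.313, 0.0], [-0.0, 0.0, -1.0]] F [ 2.9 -0.   5.2] op 0.14960161953621084 25.137742683291435
[ 0.24  0.73 -0.58  1.67  0.49  0.89  2.28] [-0.03547989 -0.72434105 -0.00341779]
plate x,y [ 0.08468692 -0.03876876  0.38123376]
```

Request:
play_rows:
  rows:
    - [5, 0, 0.006, -0.0011, 0, 0, 0]
    - [5, 0, 0.006, -0.0009, 0, 0, 0]
    - [5, 0, 0.006, -0.0007, 0, 0, 0]
    - [5, 0, 0.006, -0.0005, 0, 0, 0]
    - [5, 0, 0.006, -0.0003, 0, 0, 0]
    - [5, 0, 0.006, -0.0001, 0, 0, 0]
    - [5, 0, 0, 0, 0, 0, 0]
    - [5, 0, 0, 0, 0, 0, 0]
  grip_force: 25

```text
clock: 23.92
tool_pos: [0.5612, 0.0201, 0.3839]
eef_rot: [-0.586, 0.81, 0.001, -0.0]
contact_force: [2.4, 4.3, -5.0]
opening: 0.143
finger_force: 25.1
```

```bash
python3 - <<'E'
from h import *
s=st(); print(np.round(s['q'],2), s['moment'])
print('plate x,y', Ro.from_euler('z',-PL[2]).apply(np.array(s['tool_pos'])-[PL[0],PL[1],0]))
a=snap('side'); b=cv2.resize(a[110:250,190:330,::-1],(600,600),interpolation=cv2.INTER_CUBIC)
f=lambda X:((proj('side',X)-[190,110]+.5)*600/140-.5).astype(np.int32)
for th in(0,):
    # leading frame edge near side (y=-.129), hinge->bar
    q=f([pw(.05+l*np.sin(th),-.129,.045+l*np.cos(th)) for l in(0,.19)]); cv2.polylines(b,[q],False,(0,255,0),1)
cv2.circle(b,tuple(map(int,f([pw(-.052,.095,.03)])[0])),3,(0,0,255),-1)
cv2.imwrite('pics/end.png',b)
E
```

```text
t 23.93 pos [0.5612 0.0201 0.3839] 
R [[-0.313, -0.95, -0.001], [-0.95, 0.313, 0.001], [-0.001, 0.002, -1.0]] F [ 2.4  4.3 -5. ] op 0.1431893391047115 25.09720891714096
[ 0.23  0.68 -0.59  1.77  0.49  0.84  2.23] [ 0.9036512  -0.7374454   0.01765235]
plate x,y [ 0.04885855 -0.03889261  0.38391893]
```

View pics/end.png

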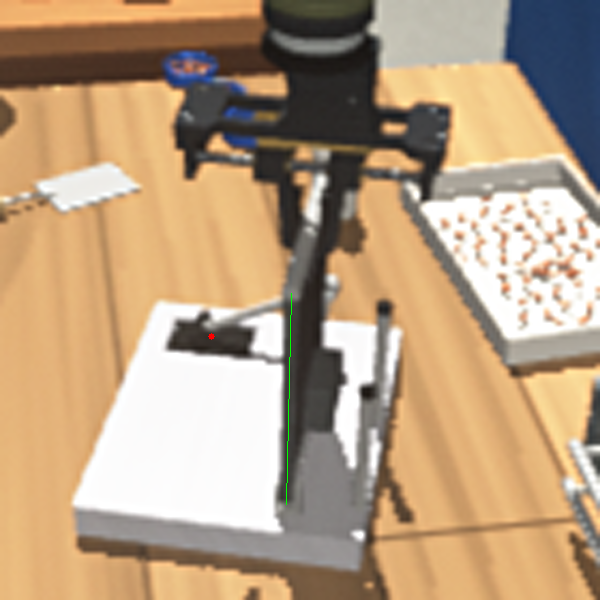

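The frame lies along the drawn upright line (288,295–500). The foot rests on the flush pad at about (207,325), and the grip is firm, so I'm handing in.

```bash
python3 -c "
from h import *
print(r.finish_job())"
```

```text
the job is handed in; nothing more can be done
None
```

I handed the job in at about 24 s: the pad is flush in the recess, the kickstand's foot rests on it, and the frame is upright and still gripped by its top bar. No verdict came back from the hand-in; in the last camera pictures all three looked right.

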